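Find the third kiln prop

TASK

The kiln shelf needs a third prop like the two square ones standing on it: slide open the lids of the three stock boxes one at a time, starting with the box at the robot's right and working left, leaving each box you open fully open, until you find the matching square prop of the same height; do not open any box beyond it. Stand that prop upright on the free pale mark, then push the shelf, with its three props still standing on their marks, away from the robot until its far edge lies flush against the wooden stop batten. Leave the wrong props in their boxes, do not knock the props on the shelf over, and do not disturb the other things on the bench.

Things in the scene. Friction and masses are not known exactly. Their poses are not given: they have to be found in the camera images.
- box_1: open plywood stock box, 112 x 112 mm, 52 mm high, walls and floor 6 mm, fixed to the bench; origin at the centre of its underside, x along the way its lid slides open (away from the robot), z up. It is the rightmost (robot's right, first to be opened) of the row of three. Holds one kiln prop, upright, near its middle
- lid_1 (a joint): sliding lid of box_1, m along the box's x axis: 0 shut, 0.095 fully open; it may start up to 8 mm ajar. A flat 6 mm board, its top 59 mm above the bench, that overhangs behind the box when open, with an upright cleat on it. Slides with about 2 N and stays where it is left
- cleat_1 (a point): point on the lid of box_1: middle of the near (robot-side) face of its dark wooden cleat, 8 mm above the lid's top, so 67 mm above the bench. The cleat is 60 mm long along the box's y axis, 12 mm thick (to box +x of this point) and 16 mm high (59 to 75 mm above the bench); the point lies 46 mm to box -x of the box's centre when shut and moves with the lid, so pushing it 95 mm to box +x opens the lid fully
- box_2: open plywood stock box, 112 x 112 mm, 52 mm high, walls and floor 6 mm, fixed to the bench; origin at the centre of its underside, x along the way its lid slides open (away from the robot), z up. It is the middle one (second) of the row of three. Holds one kiln prop, upright, near its middle
- lid_2 (a joint): sliding lid of box_2, m along the box's x axis: 0 shut, 0.095 fully open; it may start up to 8 mm ajar. A flat 6 mm board, its top 59 mm above the bench, that overhangs behind the box when open, with an upright cleat on it. Slides with about 2 N and stays where it is left
- cleat_2 (a point): point on the lid of box_2: middle of the near (robot-side) face of its dark wooden cleat, 8 mm above the lid's top, so 67 mm above the bench. The cleat is 60 mm long along the box's y axis, 12 mm thick (to box +x of this point) and 16 mm high (59 to 75 mm above the bench); the point lies 46 mm to box -x of the box's centre when shut and moves with the lid, so pushing it 95 mm to box +x opens the lid fully
- box_3: open plywood stock box, 112 x 112 mm, 52 mm high, walls and floor 6 mm, fixed to the bench; origin at the centre of its underside, x along the way its lid slides open (away from the robot), z up. It is the leftmost (third) of the row of three. Holds one kiln prop, upright, near its middle
- lid_3 (a joint): sliding lid of box_3, m along the box's x axis: 0 shut, 0.095 fully open; it may start up to 8 mm ajar. A flat 6 mm board, its top 59 mm above the bench, that overhangs behind the box when open, with an upright cleat on it. Slides with about 2 N and stays where it is left
- cleat_3 (a point): point on the lid of box_3: middle of the near (robot-side) face of its dark wooden cleat, 8 mm above the lid's top, so 67 mm above the bench. The cleat is 60 mm long along the box's y axis, 12 mm thick (to box +x of this point) and 16 mm high (59 to 75 mm above the bench); the point lies 46 mm to box -x of the box's centre when shut and moves with the lid, so pushing it 95 mm to box +x opens the lid fully
- prop_new: the wanted prop: a loose square fired-clay post 28 x 28 mm, 40 mm tall, about 70 g, same as the two on the shelf; starts upright in one of the three boxes, its foot 6 mm above the bench, its axis within 18 mm of the box's centre. Origin at the centre of its foot, x and y square to its sides, z up its axis
- prop_round: a wrong prop: round, 32 mm across, 40 mm tall, in one of the other boxes; leave it there. Origin at the centre of its foot
- prop_short: a wrong prop: square 28 x 28 mm but only 22 mm tall, in one of the other boxes; leave it there. Origin at the centre of its foot
- shelf: loose fired-clay kiln shelf lying flat on the bench, 160 mm (its x) by 150 mm (its y) by 18 mm thick, about 0.65 kg; origin at the centre of its underside, x towards the stop batten (away from the robot). Two props stand at its far corners. It slides on the bench with some 3 to 8 N when pushed at its near edge, 80 mm to its -x
- mark_free (a point): centre of the free one of the three pale round 42 mm marks on the shelf's top, 30 mm to shelf -x of its centre, 18 mm above the bench; the third prop belongs here
- edge_l (a point): point on the shelf's far edge, 80 mm to shelf +x, 70 mm to +y, half way up its thickness
- edge_r (a point): point on the shelf's far edge, 80 mm to shelf +x, 70 mm to -y, half way up its thickness
- prop_a: square prop, 28 x 28 x 40 mm, standing loose on the mark at the far left corner of the shelf, shelf x +45 mm, y +45 mm; origin at the centre of its foot
- prop_b: square prop, 28 x 28 x 40 mm, standing loose on the mark at the far right corner of the shelf, shelf x +45 mm, y -45 mm; origin at the centre of its foot
- batten: dark wooden stop strip fixed to the bench just beyond the shelf, 20 mm thick (its x), 180 mm long (its y), 26 mm high; origin at the centre of its underside; its near face, which the shelf is pushed against, is 10 mm to its -x. The shelf starts 45 to 70 mm short of it and within about 0.06 rad of square
- brush: bystander: glaze brush, 170 mm, lying behind the row of boxes, 20 mm or more beyond the reach of the open lids; origin under its middle
- rib: bystander: flat wooden throwing rib, 135 x 45 x 6 mm, lying to the left of the shelf; origin under its centre
- loop_tool: bystander: loop trimming tool, 135 mm long, 12 mm thick, lying between the boxes and the shelf; origin near its middle on the bench
- cup: bystander: blue-grey cup, 76 mm wide, 80 mm tall, to the right of the boxes; origin at the centre of its foot
- jar: bystander: jar, 64 mm wide, 85 mm tall, at the back of the bench; origin at the centre of its foot
Things that resemble listed ones, but are neither listed nor needed, are in the scene too. What is shaped like the prop_b but purple is not meant. What is shaped like the batten but pink is not meant.

How it is judged (in metres and radians):
On the way, in this order (a step that is already met when the one before it is completed fails the run):
1. the rightmost box is opened (value of joint lid_1 above 0.06 m), for 0.1 s.
2. the matching prop is lifted out of its box (height (world z) of prop_new above 0.065 m), for 0.1 s.
3. the prop stands upright, let go, on the free mark (horizontal distance between prop_new and mark_free below 0.014 m and angle between prop_new's own z axis and vertical below 0.1 rad and z of prop_new in the frame of shelf between 0.014 and 0.023 m and contact force between prop_new and the fingers below 0.05 N and linear speed of prop_new below 0.02 m/s), for 0.2 s.
4. the shelf is pushed flush against the batten (x of edge_l in the frame of batten between -0.017 and 0 m and y of edge_l in the frame of batten between -0.12 and 0.12 m and x of edge_r in the frame of batten between -0.017 and 0 m and y of edge_r in the frame of batten between -0.12 and 0.12 m and angle between shelf's own z axis and vertical below 0.05 rad), for 0.1 s.
At the end, for the whole second after the job is handed in: Every box from the rightmost to the one that held the matching prop is open by over 60 mm; three square props stand upright (0.1 rad) on the shelf within 17 mm of their marks; the shelf lies flat, both ends of its far edge within 7 mm of the batten; all at rest (all of step 4 and value of joint lid_1 above 0.06 m and (value of joint lid_2 above 0.06 m or horizontal distance between each of prop_round, prop_short and box_1 above 0.07 m) and (value of joint lid_3 above 0.06 m or horizontal distance between each of prop_round, prop_short and box_1 above 0.07 m or horizontal distance between each of prop_round, prop_short and box_2 above 0.07 m) and horizontal distance between prop_new and mark_free below 0.017 m and angle between each of prop_new, prop_a, prop_b's own z axis and vertical below 0.1 rad and z of prop_new in the frame of shelf between 0.014 and 0.023 m and x of prop_a in the frame of shelf between 0.028 and 0.062 m and y of prop_a in the frame of shelf between 0.028 and 0.062 m and z of prop_a in the frame of shelf between 0.014 and 0.023 m and x of prop_b in the frame of shelf between 0.028 and 0.062 m and y of prop_b in the frame of shelf between -0.062 and -0.028 m and z of prop_b in the frame of shelf between 0.014 and 0.023 m and linear speed of each of shelf, prop_new, prop_a, prop_b below 0.02 m/s); the robot touches nothing.
It fails at once if a box is opened (30 mm) while the box to its right is not open (60 mm) ((value of joint lid_2 above 0.03 m and not (value of joint lid_1 above 0.06 m)) or (value of joint lid_3 above 0.03 m and not (value of joint lid_2 above 0.06 m))).
It fails at once if a box is opened (30 mm) although the matching prop was in a box to its right ((value of joint lid_2 above 0.03 m and horizontal distance between each of prop_round, prop_short and box_1 above 0.07 m) or (value of joint lid_3 above 0.03 m and horizontal distance between each of prop_round, prop_short and box_2 above 0.07 m)).
It fails at once if a wrong prop is moved more than 30 mm or lifted out (distance of any of prop_round, prop_short from where it was at the start of the episode above 0.03 m).
It fails at once if a prop on the shelf is tipped over (angle between any of prop_a, prop_b's own z axis and vertical above 0.5 rad).
It fails at once if a bystander is moved more than 30 mm (distance of any of brush, rib, loop_tool, cup, jar from where it was at the start of the episode above 0.03 m).
It also fails if it takes over 67 s, if anything falls off the work surface, if the arm or the gripper's body presses on something with over 40 N, if the wrist force passes 120 N, or if a joint passes its speed limit or range.

ROBOT

A 6-joint arm with a two-finger parallel gripper is mounted at the origin on the work surface. World frame = base frame: x ahead of the robot, y to its left, z up, the work surface at z = 0. Lengths are in m, angles in degrees, forces in N, time in s.
With the tool pointing down it reaches from about 0.375 to 0.9 m from the base axis. Payload 3.1 kg.
Tool frame: the origin (TCP) lies on the centre line of the jaws, within the pads' length; the fingertips stand 25 mm ahead of it and the grasp point (between the pads) lies 6 mm ahead of it; z points along the fingers, y is the line along which they close (so a half turn about z gives the same grasp; the last joint's range is limited). The gripper opens to 87 mm and grips with 3 to 60 N. Pads are 19 mm wide; open, the fingers measure 117 mm over their backs; the gripper's body (75 mm by 190 mm) begins 51 mm behind the grasp point.
Start: joints at [-10.227, 30.224, 82.088, -0, 67.689, -10.227], TCP at [0.625, 0, 0.248] pointing down, gripper open.
Joint ranges: [-176.69, 176.69], [-43.24, 126.21], [12.49, 139.97], [-82, 262], [0, 151.66], [-163.58, 163.58]. Speed limits (degrees/s): [159.86, 159.86, 180, 180, 180, 180].

INTERFACE

Orientations are given as a 3x3 rotation matrix whose columns are the frame's x, y, z axes.
In Python, from rig import * gives the robot as it stands.
- The arm moves only by the tool step_arm, never from a script. Its argument "steps" is a list of rows, each a list of 7 numbers: the shift along the tool's x, y, z normalised to -1 to 1, where 1 is 0.3 m, then the turn, a rotation vector about the tool's x, y, z normalised to -1 to 1, where 1 is 45 degrees, then the gripper's target within -1 to 1 (shut at 1, half-way at 0, fully open at -1). A call has 1 to 8 rows; each row is the pose to reach, as a shift and turn from the pose commanded when the call began, along the tool's axes at that moment; what a row does not reach only later rows make up. A row lasts 1/12 s, in which the tool goes at most 41.7 mm and 7.16 degrees, less where a joint would pass 70% of its speed; a pose out of reach is approached as far as the arm can. A call with a number of a shift or a turn outside -1 to 1 is refused whole. A call with a gripper value outside its range is refused whole. The fingers move at their own pace and stop on an object; the grip force is fixed at half the most. Time passes only in rows, so rows that repeat a pose let the fingers close. It gives the time, the measured TCP pose, the force, the opening and the grip force at its end, in the units of the state.
- read_state(): the state, without advancing time (a new reading comes with each control period).
- capture(name): name is "scene" or "side" or "wrist"; returns a dict with "image" (480x640x3 uint8, red, green, blue), "vertical_fov" (degrees; the focal length in pixels is half the picture's height over the tangent of half this angle, whatever the lens; pixels are square), "cx", "cy" (the principal point, pixels), "world_from_camera" (4x4, takes a point from camera to world coordinates); the wrist camera has in their place "T_tool_cam" (4x4, takes a point from camera to tool coordinates, whose origin is the TCP and whose axes are the flange's). Camera axes: x right, y down, z forward; pixel columns grow to the right and rows downward; lengths in m; the calibration is good to about 2 mm. A picture is of the moment at which its call begins: read the wrist's pose just before it. There is no depth.
- hand_in(): hands the job in; it is judged then, once.
The state is a dict: "time_s": time; "joint_positions": joint angles; "qvel": joint speeds; "tau": joint torques, N m; "position": TCP position; "tcp_rot": TCP orientation; "force": force on the tool from outside, world axes, zero at the start; "moment": the same for the moment, N m; "opening": opening from 0.0 (shut) to 1.0 (fully open); "grasp_force": force on a finger pad.
Only numpy, scipy, OpenCV 4.12 (cv2) and the standard library are available. Lean on these libraries where they do the work, as an engineer would, in place of code of your own. Each camera call takes 0.05 s, during which the arm holds its last target. There are 200 camera calls.

## Working session

There is one attempt and no reset: what is moved stays moved. The work goes in short steps, Python scripts to look and compute and a tool call to move; the robot and the scene stay as the last step left them, time stands still between calls to the robot, and variables do not carry over. Pictures are saved under pics/ and viewed, at most 10 in all, crops included, and the job is handed in when it is done.

Besides the shell and the picture viewer there is one more tool, called after "Request:" as a command line: name --pt "numbers of a row" for each row, then --argument value for the rest. step_arm: Moves the arm, as the interface text tells. Scaled input: -1 to 1 covers 0.3 m each way for a shift and 45 degrees each way for a turn. Its arguments: {"type":"object","properties":{"steps":{"type":"array"}},"required":["steps"]}

```bash
mkdir -p pics; cat > h.py <<'E'
from rig import *
import numpy as np, cv2
def cam(n):
    s=read_state(); c=capture(n); 
    if n=="wrist":
        T=np.eye(4);T[:3,:3]=np.array(s["tcp_rot"]);T[:3,3]=s["position"];W=T@np.array(c["T_tool_cam"])
    else: W=np.array(c["world_from_camera"])
    c["W"]=W;c["f"]=240/np.tan(np.radians(c["vertical_fov"]/2));return c
def ray(c,u,v,z):
    d=c["W"][:3,:3]@np.array([(u-c["cx"])/c["f"],(v-c["cy"])/c["f"],1]);o=c["W"][:3,3]
    return o+d*(z-o[2])/d[2]
def proj(c,p):
    q=c["W"][:3,:3].T@(np.array(p)-c["W"][:3,3]);return q[:2]/q[2]*c["f"]+[c["cx"],c["cy"]]
def save(c,n): cv2.imwrite("pics/"+n,cv2.cvtColor(c["image"],cv2.COLOR_RGB2BGR))
E
python3 - <<'E'
from h import *
for n in("scene","side","wrist"):
    c=cam(n);save(c,n+"0.png");print(n,c["W"].round(3).tolist(),c["f"],c["cx"],c["cy"]);np.save(n+"0.npy",c,allow_pickle=True)
print(read_state())
E
```

```text
scene [[-0.771, 0.43, -0.47, 1.249], [0.636, 0.529, -0.562, 0.775], [0.007, -0.732, -0.681, 1.001], [0.0, 0.0, 0.0, 1.0]] 592.6948417562213 332.9725410222197 241.56498516793852
side [[0.996, -0.026, 0.08, 0.506], [-0.081, -0.562, 0.823, -1.084], [0.023, -0.827, -0.562, 0.82], [0.0, 0.0, 0.0, 1.0]] 462.3203268619961 318.9498248074091 240.13187883915487
wrist [[1.0, 0.001, -0.003, 0.626], [0.001, -0.968, -0.253, 0.07], [-0.003, 0.253, -0.968, 0.383], [0.0, 0.0, 0.0, 1.0]] 342.3200477903553 315.03835135419155 242.89475859965526
{'time_s': 0.15, 'joint_positions': array([-1.02295205e+01,  3.02660400e+01,  8.21393975e+01, -3.36427982e-03,
        6.76892004e+01, -1.02254230e+01]), 'qvel': array([ 0.0214169 , -0.1693447 , -0.11882938,  0.05541798,  0.05292661,
        0.01241786]), 'tau': array([ 9.14956272e-04, -4.40429199e+01, -1.76841742e+01,  6.33679633e-02,
        5.52540855e-02, -1.06930895e-04]), 'position': array([6.24479834e-01, 8.35933545e-05, 2.46804504e-01]), 'tcp_rot': array([[ 4.93740353e-05,  9.99998662e-01, -1.63513235e-03],
       [ 9.99999970e-01, -4.89818686e-05,  2.39877092e-04],
       [ 2.39796679e-04, -1.63514415e-03, -9.99998634e-01]]), 'force': array([ 0.43862385, -0.05110875, -0.40230361]), 'moment': array([ 0.0063738 , -0.01061051, -0.01762185]), 'grasp_force': 0.0, 'opening': 0.9985895190230376}
```

View pics/scene0.png

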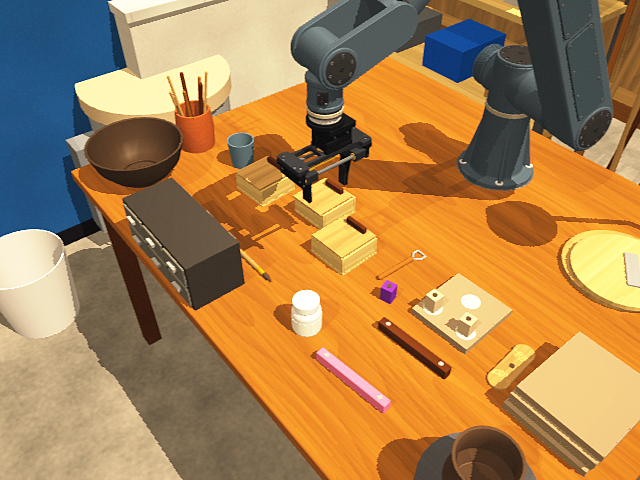

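View pics/side0.png

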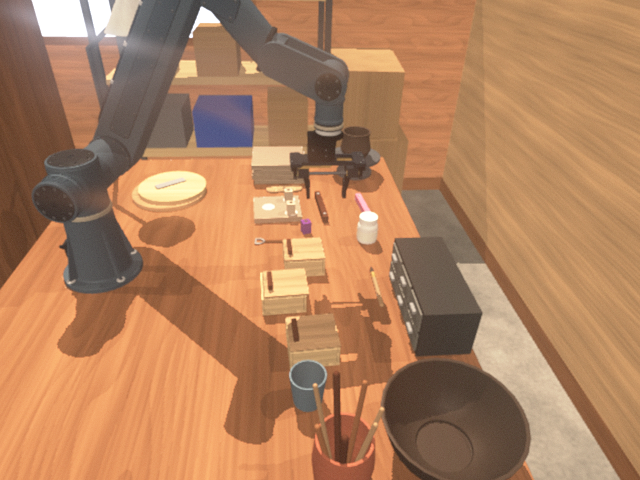

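The scene view shows the boxes at about (262,180), (325,203) and (343,245). The shelf is at (462,312), the real batten (dark) at (414,347), the decoy pink batten at (353,379) and the purple decoy prop at (388,292). Box_1 is the one nearest the cup at (240,150). In the side view it is at (312,340), with its cleat at (294,329).

```bash
python3 - <<'E'
import cv2
a=cv2.imread("pics/scene0.png");cv2.imwrite("pics/sc_crop.png",cv2.resize(a[150:390,220:540],None,fx=2.5,fy=2.5,interpolation=cv2.INTER_CUBIC))
b=cv2.imread("pics/side0.png");cv2.imwrite("pics/sd_crop.png",cv2.resize(b[170:380,230:430],None,fx=2.8,fy=2.8,interpolation=cv2.INTER_CUBIC))
E
```

```text
(no output)
```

View pics/sc_crop.png

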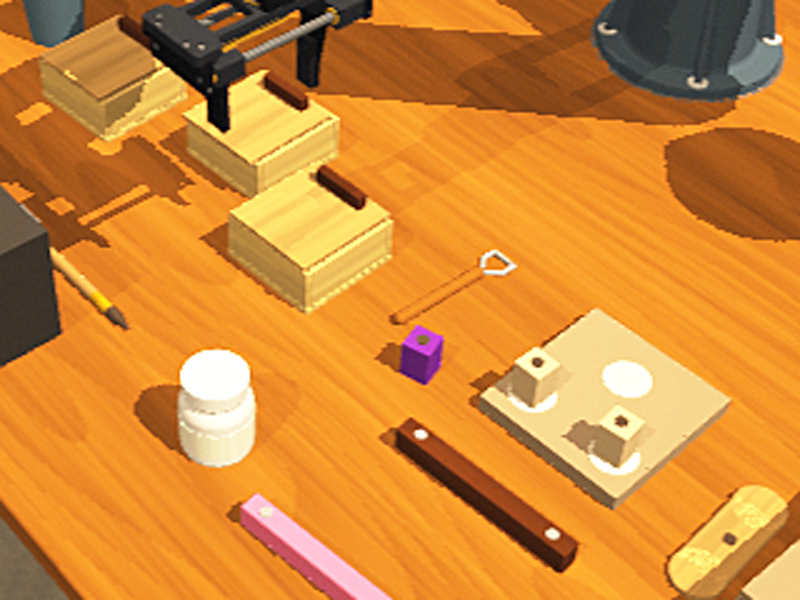

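View pics/sd_crop.png

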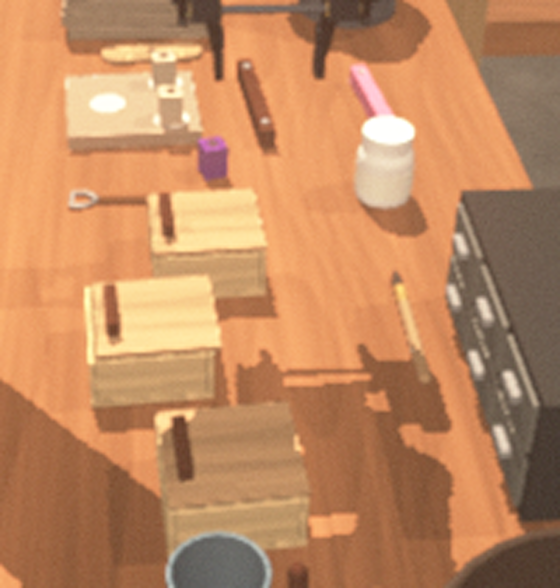

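The crops show cleats 1 to 3 in the side crop at (182,448), (111,310) and (166,217). The props on the shelf are square and cream, and the free mark is at (107,103). The purple cube at (212,158) is a decoy and stays untouched.

```bash
python3 - <<'E'
from h import *
S=np.load("side0.npy",allow_pickle=True).item();C=np.load("scene0.npy",allow_pickle=True).item()
sd=lambda u,v,z:ray(S,u/2.8+230,v/2.8+170,z)[:2].round(3)
sc=lambda u,v,z:ray(C,u/2.5+220,v/2.5+150,z)[:2].round(3)
def p(n,*a):print(n,*[x.tolist() for x in a])
p("lid1 sd",*[sd(u,v,.059) for u,v in((157,412),(293,404),(306,482),(165,510))])
p("cl1 sd top",sd(176,418,.075),sd(183,418,.075),sd(190,476,.075))
p("lid2 sd",*[sd(u,v,.059) for u,v in((85,288),(210,277),(219,343),(92,360))])
p("cl2 sd top",sd(105,285,.075),sd(116,334,.075))
p("lid3 sd",*[sd(u,v,.059) for u,v in((150,193),(254,189),(266,245),(156,253))])
p("lid3 sc",*[sc(u,v,.059) for u,v in((313,168),(392,215),(304,268),(229,212))])
p("cl3 sc top",sc(320,170,.075),sc(365,200,.075))
p("lid2 sc",*[sc(u,v,.059) for u,v in((339,120),(258,165),(187,118))])
p("cl2 sc",sc(266,76,.075),sc(307,101,.075))
p("lid1 sc",*[sc(u,v,.059) for u,v in((41,60),(105,97),)])
p("shelf sc",*[sc(u,v,.018) for u,v in((598,309),(731,402),(614,497),(480,397))], sc(627,379,.018))
p("marks sc",sc(534,399,.018),sc(614,460,.018))
p("shelf sd",*[sd(u,v,.018) for u,v in((67,75),(190,72),(200,134),(68,140))],sd(107,103,.018))
p("batten sc",sc(409,418,.026),sc(577,545,.026),sc(397,436,.026),sc(563,560,.026))
p("batten sd",sd(238,64,.026),sd(262,138,.026))
p("loop",sc(497,262,.008),sc(395,320,0),sc(482,275,0)); p("purple",sc(421,338,.04)); p("rib",sc(728,540,.006))
E
```

```text
lid1 sd [0.511, -0.286] [0.626, -0.283] [0.627, -0.372] [0.515, -0.394]
cl1 sd top [0.526, -0.311] [0.532, -0.311] [0.535, -0.375]
lid2 sd [0.447, -0.115] [0.566, -0.105] [0.568, -0.201] [0.456, -0.218]
cl2 sd top [0.467, -0.132] [0.477, -0.203]
lid3 sd [0.511, 0.041] [0.62, 0.044] [0.624, -0.056] [0.515, -0.064]
lid3 sc [0.52, -0.05] [0.506, 0.049] [0.617, 0.051] [0.623, -0.051]
cl3 sc top [0.529, -0.03] [0.524, 0.03]
lid2 sc [0.451, -0.09] [0.559, -0.087] [0.569, -0.19]
cl2 sc [0.476, -0.178] [0.47, -0.119]
lid1 sc [0.63, -0.366] [0.614, -0.271]
shelf sc [0.414, 0.232] [0.409, 0.38] [0.565, 0.384] [0.574, 0.238] [0.459, 0.306]
marks sc [0.539, 0.27] [0.536, 0.358]
shelf sd [0.411, 0.374] [0.567, 0.376] [0.572, 0.224] [0.417, 0.217] [0.462, 0.302]
batten sc [0.643, 0.221] [0.629, 0.399] [0.664, 0.229] [0.648, 0.402]
batten sd [0.629, 0.381] [0.644, 0.199]
loop [0.433, 0.123] [0.556, 0.112] [0.451, 0.121]
purple [0.581, 0.169]
rib [0.518, 0.466]
```

View pics/wrist0.png

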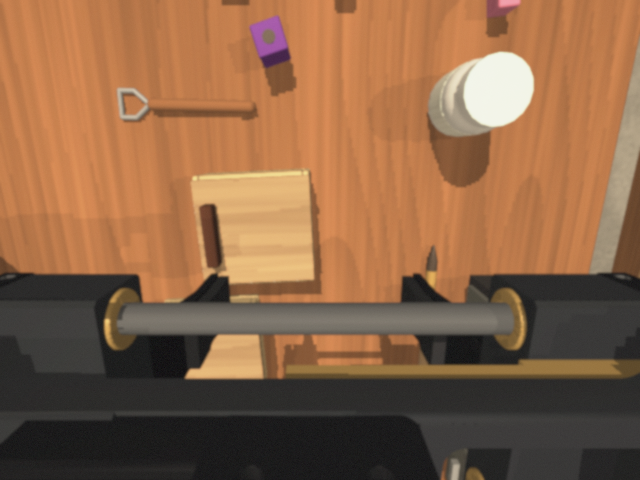

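Request:
step_arm --pt "-0.9 -0.48 0.2 0 0 0 1" --pt "-0.9 -0.48 0.2 0 0 0 1" --pt "-0.9 -0.48 0.2 0 0 0 1" --pt "-0.9 -0.48 0.2 0 0 0 1" --pt "-0.9 -0.48 0.2 0 0 0 1" --pt "-0.9 -0.48 0.2 0 0 0 1" --pt "-0.9 -0.48 0.2 0 0 0 1" --pt "-0.9 -0.48 0.2 0 0 0 1"

```text
time_s: 0.82
position: [0.4786, -0.2735, 0.1865]
tcp_rot: [[0.003, 1.0, -0.002], [1.0, -0.003, -0.001], [-0.001, -0.002, -1.0]]
force: [0.7, 1.0, 0.7]
opening: 0.474
grasp_force: 0.0
```

Request:
step_arm --pt "-0.22 0 0 0 0 0 1" --pt "-0.22 0 0 0 0 0 1" --pt "-0.22 0 0.33 0 0 0 1" --pt "-0.22 0 0.33 0 0 0 1" --pt "-0.22 0 0.33 0 0 0 1" --pt "-0.22 0.06 0.33 0 0 0 1" --pt "-0.22 0.06 0.33 0 0 0 1"

```text
time_s: 1.4
position: [0.5003, -0.3361, 0.0867]
tcp_rot: [[-0.0, 1.0, 0.0], [1.0, 0.0, 0.001], [0.001, 0.0, -1.0]]
force: [0.4, -0.7, -0.4]
opening: 0.02
grasp_force: 0.0
```

```bash
python3 - <<'E'
from h import *
c=cam("side");s=read_state();print(s["position"],s["force"],s["opening"])
a=cv2.cvtColor(c["image"],cv2.COLOR_RGB2BGR)
cv2.imwrite("pics/a1.png",cv2.resize(a[230:400,230:400],None,fx=3.4,fy=3.4,interpolation=cv2.INTER_CUBIC))
E
```

```text
[ 0.49980925 -0.33628132  0.08779349] [0.38198635 0.28278653 1.2021251 ] 0.014560743058892468
```

View pics/a1.png

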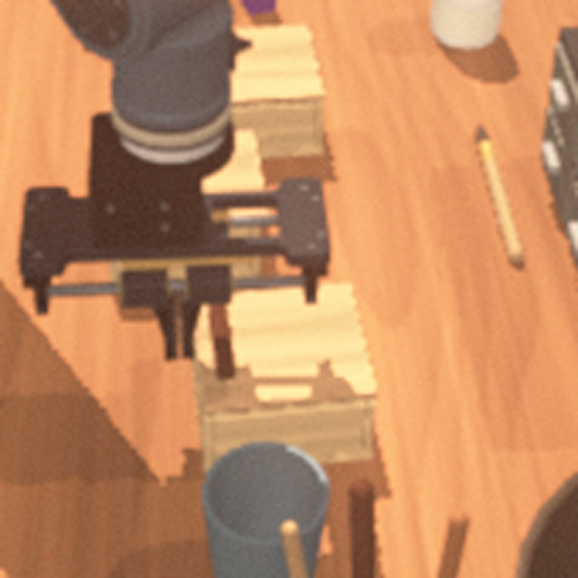

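The closed fingers at (180,350) stand about 13 mm in front of box 1's cleat at (222,340). They are level with its top and clear of the cup, so I push.

Request:
step_arm --pt "0 0.05 0 0 0 0 1" --pt "0.005 0.09 0 0 0 0 1" --pt "0.01 0.13 0 0 0 0 1" --pt "0.015 0.17 0 0 0 0 1" --pt "0.02 0.21 0 0 0 0 1" --pt "0.025 0.25 0 0 0 0 1" --pt "0.03 0.29 0 0 0 0 1" --pt "0.03 0.31 0 0 0 0 1"

```text
time_s: 2.12
position: [0.5929, -0.3272, 0.0894]
tcp_rot: [[-0.001, 1.0, 0.0], [1.0, 0.001, -0.002], [-0.002, 0.0, -1.0]]
force: [-1.7, -1.9, 0.8]
opening: 0.005
grasp_force: 1.2
```

Request:
step_arm --pt "0.002 0.015 0 0 0 0 1" --pt "0.002 0.025 0 0 0 0 1" --pt "0.002 0.03 0 0 0 0 1"

```text
time_s: 2.37
position: [0.6011, -0.3263, 0.089]
tcp_rot: [[-0.0, 1.0, 0.0], [1.0, 0.0, -0.0], [-0.0, 0.0, -1.0]]
force: [-2.5, -0.8, 2.1]
opening: 0.005
grasp_force: 1.0
```

Request:
step_arm --pt "0 0.01 0 0 0 0 1" --pt "0 0.017 0 0 0 0 1" --pt "0 0.02 0 0 0 0 1"

```text
time_s: 2.62
position: [0.6061, -0.326, 0.0886]
tcp_rot: [[-0.0, 1.0, -0.002], [1.0, 0.0, 0.001], [0.001, -0.002, -1.0]]
force: [-5.8, -0.4, 4.2]
opening: 0.004
grasp_force: 2.7
```

Request:
step_arm --pt "0 -0.05 0 0 0 0 1" --pt "0 -0.1 -0.3 0 0 0 1" --pt "-0.3 -0.1 -0.5 0 0 0 1" --pt "-0.3 -0.1 -0.5 0 0 0 1" --pt "-0.3 -0.1 -0.5 0 0 0 1" --pt "-0.3 -0.1 -0.5 0 0 0 1" --pt "-0.3 -0.1 -0.5 0 0 0 1" --pt "-0.3 -0.1 -0.5 0 0 0 1"

```text
time_s: 3.28
position: [0.5773, -0.4166, 0.2389]
tcp_rot: [[0.001, 1.0, 0.002], [1.0, -0.001, -0.0], [-0.0, 0.002, -1.0]]
force: [0.3, -0.2, -0.2]
opening: 0.004
grasp_force: 0.0
```

```bash
python3 - <<'E'
from h import *
c=cam("wrist");s=cam("side");n=cam("scene");print(read_state()["position"])
np.save("w1.npy",c,allow_pickle=True)
B=lambda c:cv2.cvtColor(c["image"],cv2.COLOR_RGB2BGR)
w=cv2.resize(B(c)[0:280],None,fx=1.25,fy=1.25)
z=cv2.resize(B(s)[220:400,220:400],(250,250));y=cv2.resize(B(n)[120:260,200:380],(320,250))
o=np.zeros((600,800,3),np.uint8);o[:350]=w;o[350:,:250]=z;o[350:,260:580]=y;cv2.imwrite("pics/a2.png",o)
E
```

```text
[ 0.57639296 -0.41394517  0.23585782]
```

View pics/a2.png

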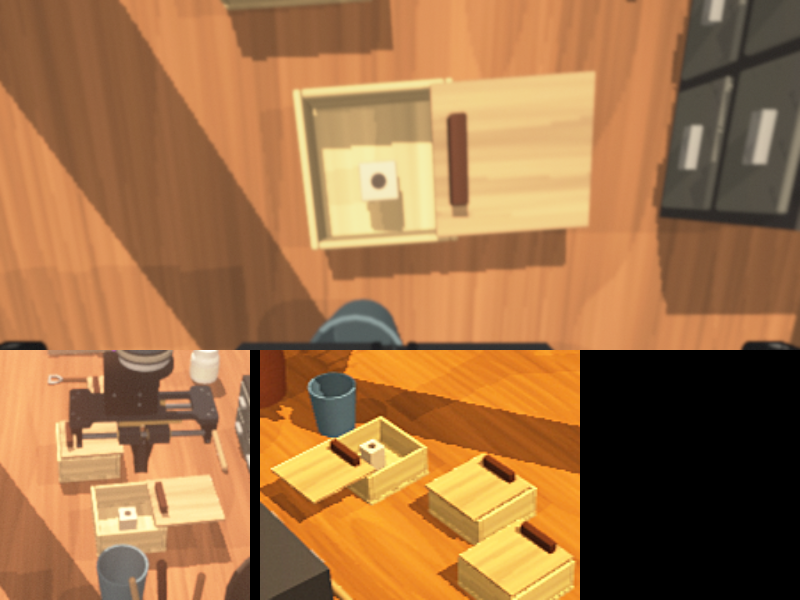

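Box 1 is fully open and holds a square prop, with its hole at (379,181) in the wrist part. I triangulate its top from all three views to tell 40 mm from 22 mm.

```bash
python3 - <<'E'
from h import *
c=np.load("w1.npy",allow_pickle=True).item();s=cam("side");n=cam("scene")
def hole(c,u,v,r):
    g=cv2.cvtColor(c["image"],cv2.COLOR_RGB2GRAY).astype(float);u,v=int(round(u)),int(round(v));p=g[v-r:v+r+1,u-r:u+r+1]
    w=np.clip(np.median(p)-25-p,0,None);Y,X=np.mgrid[-r:r+1,-r:r+1];return u+(w*X).sum()/w.sum(),v+(w*Y).sum()/w.sum(),w.sum()
hs=[(c,)+hole(c,303.2,144.8,8),(s,)+hole(s,311.4,340,3),(n,)+hole(n,262.4,174.3,3)]
for h in hs:print([round(x,1) for x in h[1:]])
def tri(hs):
    A=np.zeros((3,3));b=np.zeros(3)
    for c,u,v,_ in hs:
        d=ray(c,u,v,0)-c["W"][:3,3];d/=np.linalg.norm(d);P=np.eye(3)-np.outer(d,d);A+=P;b+=P@c["W"][:3,3]
    return np.linalg.solve(A,b).round(4)
print(tri(hs),tri(hs[:2]),tri([hs[0],hs[2]]),tri(hs[1:]))
for z in(.028,.046):print(z,[ray(*h[:3],z).round(4).tolist() for h in hs])
# top outline in wrist
g=c["image"].astype(int);m=((g.min(2)>175)&(g[...,0]-g[...,2]<60)).astype(np.uint8);m[:115]=0;m[175:]=0;m[:,:280]=0;m[:,328:]=0
k=max(cv2.findContours(m,0,2)[0],key=cv2.contourArea);r=cv2.minAreaRect(k);print(r)
for z in(.028,.046):
    q=np.array([ray(c,*p,z)[:2] for p in cv2.boxPoints(r)]);e=q[1]-q[0],q[2]-q[1];print(z,q.mean(0).round(4),[np.linalg.norm(x).round(4) for x in e],[np.degrees(np.arctan2(x[1],x[0])).round(1) for x in e])
W=lambda u,v,z:ray(c,u/1.25,v/1.25,z)[:2].round(3).tolist()
print("box",W(294,92,.052),W(313,248,.052),W(451,81,.052),"lid",W(431,83,.059),W(595,72,.059),W(589,226,.059),W(440,236,.059),"cleat",W(449,115,.075),W(450,204,.075),"cup",W(360,325,.08))
E
```

```text
[np.float64(302.4), np.float64(144.5), np.float64(6538.0)]
[np.float64(311.4), np.float64(339.5), np.float64(708.0)]
[np.float64(262.0), np.float64(174.0), np.float64(1196.0)]
[ 0.5666 -0.3413  0.0416] [ 0.5669 -0.3388  0.0361] [ 0.5672 -0.3393  0.0452] [ 0.5663 -0.3437  0.0417]
0.028 [[0.566, -0.3385, 0.028], [0.568, -0.3312, 0.028], [0.5556, -0.3597, 0.028]]
0.046 [[0.5666, -0.339, 0.046], [0.5666, -0.3483, 0.046], [0.5684, -0.3387, 0.046]]
((302.185302734375, 143.5939178466797), (28.000091552734375, 27.07387924194336), 85.91438293457031)
0.028 [ 0.5658 -0.3378] [np.float64(0.0262), np.float64(0.0262)] [np.float64(3.9), np.float64(-85.7)]
0.046 [ 0.5664 -0.3383] [np.float64(0.0248), np.float64(0.0249)] [np.float64(3.9), np.float64(-85.7)]
box [0.509, -0.28] [0.517, -0.388] [0.618, -0.273] lid [0.603, -0.276] [0.713, -0.269] [0.721, -0.371] [0.612, -0.378] cleat [0.614, -0.299] [0.617, -0.355] cup [0.554, -0.44]
```

Triangulation favours the tall prop but is not decisive, so I look at a zoomed crop beside the shelf props.

```bash
python3 - <<'E'
from h import *
s=cam("side");n=cam("scene");B=lambda c:cv2.cvtColor(c["image"],cv2.COLOR_RGB2BGR)
z=lambda a,u,v:cv2.resize(B(a)[v-20:v+20,u-26:u+26],(398,298),interpolation=cv2.INTER_CUBIC)
cv2.imwrite("pics/a3.png",np.vstack([np.hstack([z(s,311,342),z(s,290,200)]),np.hstack([z(n,262,178),z(n,450,315)])]))
for h in(.022,.040):
  for c,nm in((s,"side"),(n,"scene")):
    print(h,nm,[ (proj(c,(.5666+a*.014,-.339+b*.014,z))).round(1).tolist() for a,b,z in((0,0,.006+h),(0,-1,.006+h),(0,-1,.006),(1,0,.006+h),(1,0,.006))])
E
```

```text
0.022 side [[311.0, 342.1], [311.4, 346.7], [311.3, 353.3], [317.1, 341.8], [316.9, 348.4]]
0.022 scene [[263.0, 179.1], [260.0, 176.7], [260.6, 183.1], [258.7, 181.1], [259.3, 187.5]]
0.04 side [[311.1, 336.5], [311.5, 341.1], [311.3, 353.3], [317.3, 336.3], [316.9, 348.4]]
0.04 scene [[262.5, 173.7], [259.5, 171.3], [260.6, 183.1], [258.2, 175.7], [259.3, 187.5]]
```

View pics/a3.png

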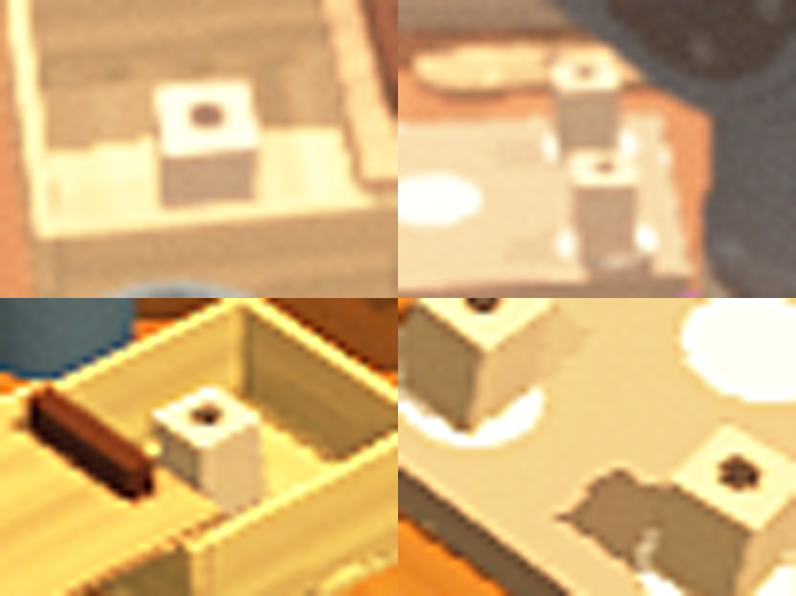

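```bash
python3 - <<'E'
from h import *
s=cam("side");n=cam("scene")
# same-height reference: near rim of box at (.517,-.388,.052), (.509,-.28,.052); prop_a/b holes z .058 at shelf
for p in((.517,-.388,.052),(.509,-.28,.052),(.614,-.299,.075),(.617,-.355,.075),(.539,.27,.058),(.536,.358,.058)):print(p,proj(s,p).round(1),proj(n,p).round(1))
E
```

```text
(0.517, -0.388, 0.052) [289.9 352.1] [267. 157.]
(0.509, -0.28, 0.052) [285.2 317.5] [292.7 174.1]
(0.614, -0.299, 0.075) [330.5 314.2] [255.3 178.7]
(0.617, -0.355, 0.075) [334.4 331.6] [242.4 169.2]
(0.539, 0.27, 0.058) [290.8 200.7] [436.  297.4]
(0.536, 0.358, 0.058) [289.2 188.3] [468.6 321.7]
```

The references agree that it is the tall prop. In the scene view the visible prop edge is over 10 px, against 6.4 px for a short one. Correcting the hole rows for view offset also gives tall in both views. I grasp it at (0.566, -0.339).

Request:
step_arm --pt "0.25 -0.035 0 0 0 -0.09 0.1" --pt "0.25 -0.035 0 0 0 -0.09 0.1" --pt "0.25 -0.035 0.3 0 0 -0.09 0.1" --pt "0.25 -0.035 0.45 0 0 -0.09 0.1" --pt "0.25 -0.035 0.45 0 0 -0.09 0.1" --pt "0.25 -0.035 0.45 0 0 -0.09 0.1" --pt "0.25 -0.035 0.45 0 0 -0.09 0.1" --pt "0.25 -0.035 0.45 0 0 -0.09 0.1"

```text
time_s: 4.4
position: [0.5671, -0.3419, 0.1041]
tcp_rot: [[-0.071, 0.998, 0.001], [0.998, 0.071, -0.0], [-0.0, 0.001, -1.0]]
force: [0.1, 0.2, 1.2]
opening: 0.436
grasp_force: 0.0
```

```bash
python3 - <<'E'
from h import *
s=cam("side");w=cam("wrist");st=read_state();print(st["position"],st["tcp_rot"].round(3).tolist(),st["opening"],proj(w,(.566,-.339,.046)),proj(s,(st["position"][0],st["position"][1],.076)))
B=lambda c:cv2.cvtColor(c["image"],cv2.COLOR_RGB2BGR)
cv2.imwrite("pics/a4.png",np.hstack([cv2.resize(B(s)[270:380,250:370],(436,400),interpolation=cv2.INTER_CUBIC),cv2.resize(B(w)[:,150:450],(250,400))]))
E
```

```text
[ 0.56821022 -0.3429483   0.10637143] [[-0.07, 0.998, 0.004], [0.998, 0.07, -0.004], [-0.004, 0.004, -1.0]] 0.443173396118302 [310.69349137 266.0105835 ] [312.15389293 328.26954118]
```

View pics/a4.png

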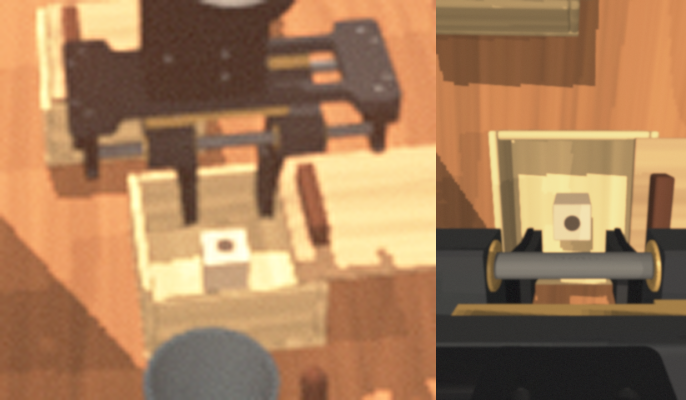

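The prop hole at wrist pixel (313,267) agrees with the predicted (311,266), and in the side view the fingers straddle the prop centrally. I descend and grip.

Request:
step_arm --pt "0.007 -0.002 0.1 0 0 0 0.1" --pt "0.007 -0.002 0.15 0 0 0 0.1" --pt "0.007 -0.002 0.21 0 0 0 0.1" --pt "0.007 -0.002 0.21 0 0 0 0.1" --pt "0.007 -0.002 0.21 0 0 0 1" --pt "0.007 -0.002 0.21 0 0 0 1" --pt "0.007 -0.002 0.21 0 0 0 1" --pt "0.007 -0.002 0.21 0 0 0 1"

```text
time_s: 5.17
position: [0.5671, -0.3405, 0.043]
tcp_rot: [[-0.071, 0.997, 0.003], [0.997, 0.071, -0.003], [-0.003, 0.003, -1.0]]
force: [0.2, 0.3, 5.8]
opening: 0.318
grasp_force: 30.0
```

Request:
step_arm --pt "0 0 -0.1 0 0 0 1" --pt "0 0 -0.24 0 0 0 1" --pt "0 0 -0.38 0 0 0 1" --pt "0 0 -0.5 0 0 0 1" --pt "0.13 0 -0.5 0 0 0 1" --pt "0.26 0 -0.5 0 0 0 1" --pt "0.39 -0.05 -0.5 0 0 0 1" --pt "0.5 -0.1 -0.5 0 0 0 1"

```text
time_s: 5.83
position: [0.5247, -0.1896, 0.1915]
tcp_rot: [[-0.071, 0.997, 0.001], [0.997, 0.071, -0.0], [-0.0, 0.001, -1.0]]
force: [0.1, 0.6, -0.9]
opening: 0.318
grasp_force: 30.0
```

Request:
step_arm --pt "0.13 0 0 0 0 0 1" --pt "0.26 -0.02 0 0 0 0 1" --pt "0.39 -0.04 0 0 0 0 1" --pt "0.52 -0.06 0 0 0 0 1" --pt "0.65 -0.08 0 0 0 0 1" --pt "0.78 -0.1 0 0 0 0 1" --pt "0.9 -0.1 0 0 0 0 1" --pt "1.0 -0.1 0 0 0 0 1"

```text
time_s: 6.5
position: [0.473, 0.1077, 0.1913]
tcp_rot: [[-0.071, 0.997, 0.001], [0.997, 0.071, 0.0], [0.0, 0.001, -1.0]]
force: [1.0, -0.0, -1.2]
opening: 0.322
grasp_force: 30.0
```

```bash
cat >> h.py <<'E'
def marks(c,lo=200):
    g=c["image"].astype(int);m=((g.min(2)>lo)).astype(np.uint8)
    for k in cv2.findContours(m,0,2)[0]:
        if cv2.contourArea(k)>80:
            M=cv2.moments(k);u,v=M["m10"]/M["m00"],M["m01"]/M["m00"];print("white",round(u),round(v),cv2.contourArea(k),np.round(cv2.minAreaRect(k)[1],1),ray(c,u,v,.018).round(4)[:2])
E
python3 - <<'E'
from h import *
w=cam("wrist");print(read_state()["position"]);save(w,"b1.png");np.save("w2.npy",w,allow_pickle=True);marks(w);print("scene");marks(cam("scene"))
for p in((.46,.304,.018),(.54,.27,.018)):print(proj(w,p))
E
```

```text
[0.47237165 0.11178048 0.19141138]
white 386 41 177.5 [ 7.5 37.2] [0.5202 0.2691]
white 316 4 282.5 [10. 40.] [0.4614 0.2913]
scene
white 471 301 199.0 [17.7 14.8] [0.4582 0.3045]
white 309 308 743.5 [46. 27.] [0.7464 0.0946]
white 632 277 91.5 [33.7 10.4] [0.1122 0.4894]
white 20 260 2023.0 [60. 63.] [ 1.1802 -0.4497]
white 135 4 422.0 [13. 68.] [ 0.2803 -1.7062]
[315.55607411 -14.44323334]
[410.82292253  42.14118358]
```

View pics/b1.png

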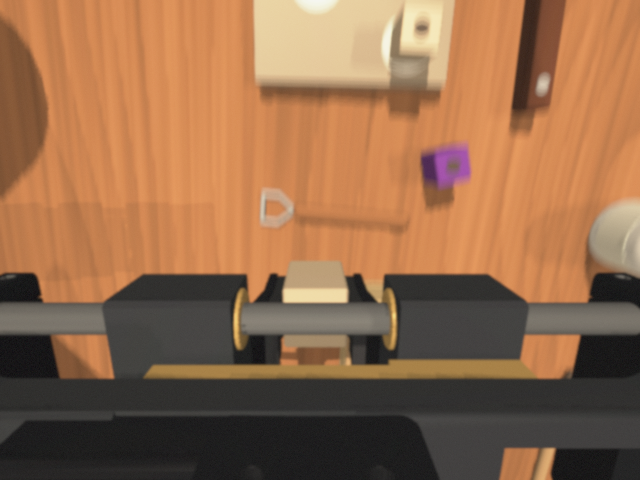

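The held prop shows at (315,290) and looks upright in the grip. The shelf's near-right corner is at (258,85), the free mark is partly visible at (316,4), and the purple decoy is at (446,165). I move nearer to see the mark in full.

Request:
step_arm --pt "0.13 0 0 0 0 0.04 1" --pt "0.26 -0.02 0 0 0 0.04 1" --pt "0.36 -0.02 0 0 0 0.04 1" --pt "0.36 -0.02 0 0 0 0.04 1" --pt "0.36 -0.02 0 0 0 0.04 1"

```text
time_s: 7.02
position: [0.4606, 0.2133, 0.191]
tcp_rot: [[-0.042, 0.999, 0.001], [0.999, 0.042, -0.0], [-0.0, 0.001, -1.0]]
force: [0.2, -0.3, -1.8]
opening: 0.317
grasp_force: 30.0
```

```bash
python3 - <<'E'
from h import *
w=cam("wrist");s=read_state();print(s["position"],s["tcp_rot"].round(3).tolist());marks(w);marks(w,215)
np.save("w3.npy",w,allow_pickle=True)
# shelf near edge: brightness step along rows at near side
g=w["image"].astype(int)
sat=(g.max(2)-g.min(2))
for v in (60,100,140,180,220):
    row=sat[v,150:320];d=np.convolve(row,[1]*4+[-1]*4,'valid');u=150+4+np.argmax(d)-.0;print(v,u,row[max(0,u-156):u-144].tolist(),ray(w,u,v,.018)[:2].round(4))
E
```

```text
[0.46069514 0.21233819 0.1908842 ] [[-0.041, 0.999, 0.001], [0.999, 0.041, -0.001], [-0.001, 0.001, -1.0]]
white 396 167 268.5 [21.6 46.4] [0.5307 0.2746]
white 318 126 1895.5 [50. 48.] [0.4604 0.3057]
white 405 160 133.5 [ 7. 30.] [0.5375 0.2806]
white 318 126 1815.0 [50. 47.] [0.4604 0.3057]Traceback (most recent call last):
  File "<stdin>", line 8, in <module>
TypeError: slice indices must be integers or None or have an __index__ method
```

Request:
step_arm --pt "0.13 0.01 0 0 0 0 1" --pt "0.25 0.01 0 0 0 0 1" --pt "0.309 0.01 0.1 0 0 0 1" --pt "0.309 0.01 0.22 0 0 0 1" --pt "0.309 0.01 0.34 0 0 0 1" --pt "0.309 0.01 0.42 0 0 0 1" --pt "0.309 0.01 0.435 0 0 0 1" --pt "0.309 0.01 0.435 0 0 0 1"

```text
time_s: 7.73
position: [0.4596, 0.3035, 0.0586]
tcp_rot: [[-0.037, 0.999, -0.004], [0.999, 0.037, -0.002], [-0.002, -0.004, -1.0]]
force: [-0.4, -0.4, -0.6]
opening: 0.321
grasp_force: 30.0
```

Request:
step_arm --pt "0.003 0 0.004 0 0 0 1" --pt "0.003 0 0.008 0 0 0 1" --pt "0.003 0 0.01 0 0 0 1" --pt "0.003 0 0.01 0 0 0 1"

```text
time_s: 8.07
position: [0.4607, 0.3065, 0.0585]
tcp_rot: [[-0.039, 0.999, 0.003], [0.999, 0.039, 0.001], [0.001, 0.003, -1.0]]
force: [-0.5, 0.2, -1.3]
opening: 0.313
grasp_force: 30.0
```

Request:
step_arm --pt "0 0 0.003 0 0 0 1" --pt "0 0 0.007 0 0 0 1" --pt "0 0 0.007 0 0 0 1"

```text
time_s: 8.32
position: [0.4598, 0.3064, 0.0551]
tcp_rot: [[-0.039, 0.999, 0.0], [0.999, 0.039, 0.0], [0.0, 0.0, -1.0]]
force: [1.0, 0.6, -1.2]
opening: 0.318
grasp_force: 30.0
```

Request:
step_arm --pt "0 0 0.003 0 0 0 1" --pt "0 0 0.005 0 0 0 1" --pt "0 0 0.005 0 0 0 1"

```text
time_s: 8.57
position: [0.4598, 0.3064, 0.055]
tcp_rot: [[-0.04, 0.999, 0.001], [0.999, 0.04, 0.0], [0.0, 0.001, -1.0]]
force: [-2.4, -0.6, 10.6]
opening: 0.319
grasp_force: 30.0
```

Request:
step_arm --pt "0 0 -0.002 0 0 0 0.2" --pt "0 0 -0.002 0 0 0 0.0" --pt "0 0 -0.002 0 0 0 0.0" --pt "0 0 -0.002 0 0 0 0.0" --pt "0 0 -0.06 0 0 0 0.0" --pt "0 0 -0.16 0 0 0 0.0" --pt "0 0 -0.3 0 0 0 0.0" --pt "0 0 -0.44 0 0 0 0.0"

```text
time_s: 9.23
position: [0.4588, 0.3058, 0.1849]
tcp_rot: [[-0.039, 0.999, -0.004], [0.999, 0.039, -0.001], [-0.001, -0.004, -1.0]]
force: [1.5, 0.7, -0.0]
opening: 0.5
grasp_force: 0.0
```

Request:
step_arm --pt "-0.13 -0.05 0 0 0 0 1" --pt "-0.26 -0.1 0 0 0 0 1" --pt "-0.35 -0.1 0 0 0 0 1" --pt "-0.35 -0.1 0 0 0 0 1" --pt "-0.35 -0.1 0 0 0 0 1"

```text
time_s: 9.65
position: [0.4341, 0.1992, 0.1849]
tcp_rot: [[-0.036, 0.999, 0.0], [0.999, 0.036, 0.0], [0.0, 0.0, -1.0]]
force: [0.2, 1.0, -0.5]
opening: 0.206
grasp_force: 0.0
```

```bash
cat >> h.py <<'E'
def dark(c,p,r):
    u,v=np.round(proj(c,p)).astype(int);g=cv2.cvtColor(c["image"],cv2.COLOR_RGB2GRAY).astype(float)
    q=g[v-r:v+r+1,u-r:u+r+1];w=np.clip(np.percentile(q,60)-50-q,0,None);Y,X=np.mgrid[-r:r+1,-r:r+1]
    return u+(w*X).sum()/w.sum(),v+(w*Y).sum()/w.sum()
def corner(c,p,axis):pass
E
python3 - <<'E'
from h import *
w=cam("wrist");n=cam("scene");s=cam("side");st=read_state();print(st["position"],st["tcp_rot"].round(3).tolist(),st["opening"])
P=dict(new=(.460,.3055,.058),a=(.536,.358,.058),b=(.539,.270,.058))
for c,nm,r in((w,"w",8),(n,"n",4),(s,"s",3)):
    for k,p in P.items():
        try:h=dark(c,p,r);print(nm,k,proj(c,p).round(1),np.round(h,1),ray(c,*h,.058)[:2].round(4))
        except Exception as e:print(nm,k,e)
marks(w);marks(n)
np.save("w4.npy",w,allow_pickle=True)
# shelf outline in scene: low-sat tan on orange
for c,nm in((w,"w"),(n,"n")):
    hsv=cv2.cvtColor(c["image"],cv2.COLOR_RGB2HSV);u0,v0=proj(c,(.43,.33,.018)).astype(int)
    print(nm,"hsv shelf",hsv[v0-1:v0+2,u0-1:u0+2].mean((0,1)),"bench",hsv[tuple(proj(c,(.37,.33,0)).astype(int)[::-1])] if 0<=proj(c,(.37,.33,0))[0]<640 else 0)
E
```

```text
[0.43447972 0.2009492  0.18466494] [[-0.04, 0.999, 0.0], [0.999, 0.04, 0.0], [0.0, 0.0, -1.0]] 0.07224958715581238
w new [355.5 102.3] [nan nan] [nan nan]
w a [471.9  24.2] [467.2  28.7] [0.5332 0.3552]
w b [457.9 157.3] [455.3 162.4] [0.5375 0.2663]
n new [473.4 289.6] [473.5 290.1] [0.461  0.3067]
n a [468.6 321.7] [467.6 321.4] [0.5369 0.3561]
n b [436.  297.4] [434.3 295.3] [0.5376 0.2637]
s new [267.2 196. ] [267.9 195.9] [0.4625 0.3061]
s a [289.2 188.3] [288.7 185.1] [0.535  0.3825]
s b [290.8 200.7] [289.7 199. ] [0.5355 0.2814]
white 430 150 257.5 [21.  48.4] [0.5301 0.2749]
white 331 109 159.0 [37.   8.1] [0.4438 0.3049]
white 308 307 701.5 [46. 27.] [0.7458 0.0924]
white 20 260 1955.5 [60. 63.] [ 1.1808 -0.4502]
white 135 4 422.0 [13. 68.] [ 0.2803 -1.7062]
w hsv shelf [ 18.22222222  81.         226.77777778] bench [ 12 154 204]
n hsv shelf [ 20.77777778 107.55555556 246.88888889] bench [ 16 213 243]h.py:23: RuntimeWarning: invalid value encountered in scalar divide
  return u+(w*X).sum()/w.sum(),v+(w*Y).sum()/w.sum()
```

The prop stands on the mark: its top hole reads (0.461, 0.3065) in both fixed views, within 2 mm of the mark. Next I turn the hand 90° so that both open fingers push the near edge.

Request:
step_arm --pt "0.1 -0.185 0 0 0 -1 0" --pt "0.2 -0.185 0 0 0 -1 -0.8" --pt "0.35 -0.185 0 0 0 -1 -0.8" --pt "0.35 -0.185 0 0 0 -1 -0.8" --pt "0.35 -0.185 0 0 0 -1 -0.8" --pt "0.35 -0.185 0 0 0 -1 -0.8" --pt "0.35 -0.185 0 0 0 -1 -0.8" --pt "0.35 -0.185 0 0 0 -1 -0.8"

```text
time_s: 10.47
position: [0.3741, 0.3044, 0.1844]
tcp_rot: [[-0.736, 0.677, -0.0], [0.677, 0.736, 0.0], [0.0, 0.0, -1.0]]
force: [-0.2, 0.9, -0.4]
opening: 0.595
grasp_force: 0.0
```

Request:
step_arm --pt "0 0 0 0 0 -1 -0.8" --pt "0 0 0 0 0 -1 -0.8" --pt "0 0 0 0 0 -1 -0.8" --pt "0 0 0 0 0 -1 -0.8" --pt "0 0 0 0 0 -1 -0.8" --pt "0 0 0 0 0 -1 -0.8" --pt "0 0 0 0 0 -1 -0.8" --pt "0 0 0 0 0 -1 -0.8"

```text
time_s: 11.13
position: [0.3744, 0.3036, 0.1846]
tcp_rot: [[-0.999, -0.04, -0.0], [-0.04, 0.999, 0.0], [0.0, 0.0, -1.0]]
force: [-0.4, 0.4, -0.4]
opening: 0.901
grasp_force: 0.0
```

```bash
cat >> h.py <<'E'
def edges(c,pts_dirs,n=40):
    # scan lines p->q on plane, find strongest saturation step position
    hsv=cv2.cvtColor(c["image"],cv2.COLOR_RGB2HSV)[...,1].astype(np.float32)
    out=[]
    for p,q in pts_dirs:
        t=np.linspace(0,1,121);P=np.array([proj(c,np.array(p)+(np.array(q)-p)*x) for x in t],np.float32)
        v=cv2.remap(hsv,P[:,0].reshape(1,-1),P[:,1].reshape(1,-1),1)[0];v=np.convolve(v,np.ones(5)/5,'same')
        d=np.abs(v[6:]-v[:-6]);d[:5]=0;d[-5:]=0;i=np.argmax(d)+3;out.append((np.array(p)+(np.array(q)-p)*t[i])[:2].round(4).tolist()+[round(float(d.max()))])
    return out
E
python3 - <<'E'
from h import *
st=read_state();print(st["position"],st["tcp_rot"].round(3).tolist(),st["opening"],st["joint_positions"].round(0))
n=cam("scene");s=cam("side")
for c,nm in((n,"scene"),(s,"side")):
    print(nm,"shelf far",edges(c,[((.555,y,.018),(.60,y,.018)) for y in(.25,.29,.33,.37)]))
    print(nm,"batten near",edges(c,[((.605,y,.026),(.65,y,.026)) for y in(.25,.29,.33,.37)]))
print("side near",edges(s,[((.39,y,.018),(.435,y,.018)) for y in(.25,.29,.33,.36)]),edges(n,[((.39,y,.018),(.435,y,.018)) for y in(.25,.29,.33,.36)]))
E
```

```text
[0.37437355 0.30363121 0.18458035] [[-0.999, -0.04, -0.0], [-0.04, 0.999, 0.0], [0.0, 0.0, -1.0]] 0.9011658396267894 [ 26.  25. 106.   0.  49. -67.]
scene shelf far [[0.5839, 0.25, 49], [0.582, 0.29, 51], [0.5801, 0.33, 47], [0.5779, 0.37, 47]]
scene batten near [[0.6391, 0.25, 6], [0.6429, 0.29, 7], [0.6316, 0.33, 7], [0.647, 0.37, 15]]
side shelf far [[0.5738, 0.25, 21], [0.5722, 0.29, 21], [0.5708, 0.33, 24], [0.5689, 0.37, 22]]
side batten near [[0.6448, 0.25, 10], [0.6305, 0.29, 4], [0.6268, 0.33, 4], [0.6335, 0.37, 15]]
side near [[0.4136, 0.25, 14], [0.4091, 0.29, 17], [0.4076, 0.33, 19], [0.4061, 0.36, 34]] [[0.4114, 0.25, 69], [0.4102, 0.29, 91], [0.4072, 0.33, 61], [0.4065, 0.36, 55]]
```

Request:
step_arm --pt "0 0 0.13 0 0 0 -0.8" --pt "0 0 0.26 0 0 0 -0.8" --pt "0 0 0.39 0 0 0 -0.8" --pt "0 0 0.48 0 0 0 -0.8" --pt "0 0 0.505 0 0 0 -0.8" --pt "0 0 0.505 0 0 0 -0.8"

```text
time_s: 11.73
position: [0.3733, 0.3025, 0.0314]
tcp_rot: [[-0.999, -0.038, -0.004], [-0.038, 0.999, -0.002], [0.004, -0.002, -1.0]]
force: [-0.2, 0.8, 0.9]
opening: 0.901
grasp_force: 0.0
```

Request:
step_arm --pt "-0.03 0 0 0 0 0 -0.8" --pt "-0.05 0 0 0 0 0 -0.8" --pt "-0.06 0 0 0 0 0 -0.8" --pt "-0.07 0 0 0 0 0 -0.8" --pt "-0.08 0 0 0 0 0 -0.8" --pt "-0.09 0 0 0 0 0 -0.8"

```text
time_s: 12.23
position: [0.3992, 0.3035, 0.034]
tcp_rot: [[-0.999, -0.04, -0.005], [-0.04, 0.999, -0.001], [0.005, -0.001, -1.0]]
force: [-7.0, 0.7, 2.9]
opening: 0.901
grasp_force: 3.0
```

Request:
step_arm --pt "-0.008 0 0 0 0 0 -0.8" --pt "-0.018 0 0 0 0 0 -0.8" --pt "-0.03 0 0 0 0 0 -0.8" --pt "-0.042 0 0 0 0 -0.006 -0.8" --pt "-0.054 0 0 0 0 -0.012 -0.8" --pt "-0.066 0 0 0 0 -0.018 -0.8" --pt "-0.076 0 0 0 0 -0.024 -0.8" --pt "-0.084 0 0 0 0 -0.03 -0.8"

```text
time_s: 12.9
position: [0.4219, 0.3033, 0.0335]
tcp_rot: [[-0.998, -0.062, -0.01], [-0.062, 0.998, -0.004], [0.01, -0.003, -1.0]]
force: [-7.5, -0.5, 5.8]
opening: 0.898
grasp_force: 3.7
```

Request:
step_arm --pt "-0.008 0 0 0 0 0 -0.8" --pt "-0.018 0 0 0 0 -0.006 -0.8" --pt "-0.028 0 0 0 0 -0.012 -0.8" --pt "-0.038 0 0 0 0 -0.018 -0.8" --pt "-0.048 0 0 0 0 -0.018 -0.8" --pt "-0.058 0 0 0 0 -0.018 -0.8" --pt "-0.065 0 0 0 0 -0.018 -0.8" --pt "-0.07 0 0 0 0 -0.018 -0.8"

```text
time_s: 13.57
position: [0.4436, 0.3051, 0.0333]
tcp_rot: [[-0.997, -0.077, -0.008], [-0.077, 0.997, -0.003], [0.008, -0.002, -1.0]]
force: [-7.0, -1.3, 2.6]
opening: 0.899
grasp_force: 3.2
```

```bash
cat > chk.py <<'E'
from h import *
st=read_state();print(st["position"],st["force"],np.degrees(np.arctan2(-st["tcp_rot"][0][1],st["tcp_rot"][1][1])).round(2))
n=cam("scene");s=cam("side");d=float(__import__("sys").argv[1])
for k,p in dict(new=(.461+d,.3065,.058),a=(.5369+d,.3561,.058),b=(.5376+d,.2637,.058)).items():
    print(k,*[ray(c,*dark(c,p,r),.058)[:2].round(4) for c,r in((n,4),(s,3))])
for c,nm in((n,"scene"),(s,"side")):
    print(nm,"far",edges(c,[((.56+d,y,.018),(.585+d,y,.018)) for y in(.25,.29,.33,.37)]))
E
python3 chk.py .047
```

```text
[0.44361825 0.305069   0.03333865] [-6.97767674 -1.29197671  2.64756784] 4.4
new [0.5058 0.3088] [0.5071 0.2884]
a [0.5846 0.3575] [0.5896 0.3768]
b [0.5831 0.2666] [0.5839 0.2568]
scene far [[0.6293, 0.25, 20], [0.6258, 0.29, 35], [0.6233, 0.33, 35], [0.6264, 0.37, 49]]
side far [[0.6212, 0.25, 13], [0.6176, 0.29, 11], [0.6137, 0.33, 10], [0.6114, 0.37, 12]]
```

Request:
step_arm --pt "-0.008 0 0 0 0 0 -0.8" --pt "-0.016 0 0 0 0 0 -0.8" --pt "-0.024 0 0 0 0 0 -0.8" --pt "-0.031 0 0 0 0 0 -0.8" --pt "-0.037 0 0 0 0 0 -0.8" --pt "-0.042 0 0 0 0 0 -0.8" --pt "-0.046 0 0 0 0 0 -0.8" --pt "-0.05 0 0 0 0 0 -0.8"

```text
time_s: 14.33
position: [0.458, 0.3062, 0.0333]
tcp_rot: [[-0.997, -0.077, -0.009], [-0.077, 0.997, -0.003], [0.009, -0.002, -1.0]]
force: [-6.1, -0.2, 4.3]
opening: 0.9
grasp_force: 3.4
```

Request:
step_arm --pt "-0.004 0 0 0 0 0 -0.8" --pt "-0.008 0 0 0 0 0 -0.8" --pt "-0.012 0 0 0 0 0 -0.8"

```text
time_s: 14.58
position: [0.4614, 0.3065, 0.0333]
tcp_rot: [[-0.997, -0.077, -0.01], [-0.077, 0.997, -0.003], [0.01, -0.002, -1.0]]
force: [-9.2, -0.2, 6.1]
opening: 0.9
grasp_force: 5.0
```

Request:
step_arm --pt "-0.004 0 0 0 0 0 -0.8" --pt "-0.007 0 0 0 0 0 -0.8"

```text
time_s: 14.75
position: [0.4615, 0.3065, 0.0333]
tcp_rot: [[-0.997, -0.076, -0.014], [-0.076, 0.997, -0.004], [0.014, -0.003, -1.0]]
force: [-11.9, 1.4, 7.8]
opening: 0.903
grasp_force: 5.7
```

Request:
step_arm --pt "-0.003 0 0 0 0 0 -0.8" --pt "-0.006 0 0 0 0 0 -0.8"

```text
time_s: 14.92
position: [0.4616, 0.3064, 0.0333]
tcp_rot: [[-0.997, -0.076, -0.017], [-0.076, 0.997, -0.005], [0.017, -0.003, -1.0]]
force: [-13.4, 1.1, 8.8]
opening: 0.901
grasp_force: 6.8
```

Request:
step_arm --pt "-0.008 0 0 0 0 0 -0.8" --pt "-0.016 0 0 0 0 0 -0.8" --pt "-0.02 0 0 0 0 0 -0.8"

```text
time_s: 15.17
position: [0.4621, 0.3062, 0.0331]
tcp_rot: [[-0.997, -0.077, -0.029], [-0.076, 0.997, -0.007], [0.029, -0.005, -1.0]]
force: [-23.3, 3.1, 18.7]
opening: 0.899
grasp_force: 11.5
```

```bash
python3 chk.py .065; python3 - <<'E'
from h import *
n=cam("scene");s=cam("side")
# gap profile on lines across shelf edge -> batten (gray), at z=.018
for c in(n,s):
    g=cv2.cvtColor(c["image"],cv2.COLOR_RGB2GRAY)
    for y in(.245,.27,.3,.34,.375):print(y,[int(g[tuple(np.round(proj(c,(x,y,.02))).astype(int)[::-1])]) for x in np.arange(.61,.67,.003)])
E
```

```text
[0.46211215 0.30619231 0.03311966] [-23.26136348   3.09368294  18.65093909] 4.4
new [0.5264 0.3094] [0.5268 0.3226]
a [0.6016 0.3572] [0.5974 0.3802]
b [0.6008 0.2657] [0.6016 0.2474]
scene far [[0.6327, 0.25, 38], [0.629, 0.29, 36], [0.6267, 0.33, 35], [0.6344, 0.37, 59]]
side far [[0.6444, 0.25, 16], [0.6375, 0.29, 12], [0.6346, 0.33, 10], [0.6302, 0.37, 12]]
0.245 [154, 152, 143, 125, 226, 245, 220, 230, 125, 76, 83, 94, 97, 94, 96, 38, 42, 37, 35, 39, 90]
0.27 [132, 133, 254, 255, 254, 219, 228, 210, 80, 93, 94, 98, 92, 90, 60, 42, 38, 37, 33, 78, 151]
0.3 [218, 221, 220, 219, 220, 223, 230, 127, 86, 92, 91, 95, 97, 39, 37, 40, 37, 27, 41, 153, 174]
0.34 [128, 224, 219, 219, 220, 217, 78, 78, 89, 92, 93, 94, 80, 36, 36, 35, 34, 84, 187, 176, 176]
0.375 [231, 213, 216, 219, 232, 83, 250, 249, 252, 145, 87, 36, 35, 41, 37, 34, 88, 106, 184, 173, 175]
0.245 [155, 143, 144, 178, 206, 209, 205, 198, 198, 166, 117, 100, 124, 140, 130, 116, 135, 135, 169, 177, 176]
0.27 [155, 176, 244, 244, 247, 223, 212, 207, 164, 105, 102, 112, 112, 111, 115, 115, 142, 172, 177, 177, 177]
0.3 [157, 155, 163, 195, 210, 209, 209, 207, 138, 101, 107, 110, 110, 110, 111, 130, 162, 180, 175, 172, 171]
0.34 [186, 227, 240, 229, 208, 200, 160, 160, 107, 103, 109, 106, 110, 130, 130, 166, 178, 180, 177, 177, 177]
0.375 [196, 213, 210, 210, 206, 190, 140, 100, 106, 106, 109, 114, 129, 160, 172, 172, 168, 166, 167, 165, 165]
```

The shelf is flush: no bench shows between it and the batten at any of the five lines, and all three props are at their expected places. I back off and lift.

Request:
step_arm --pt "0.02 0 0 0 0 0 -0.8" --pt "0.04 0 0 0 0 0 -0.8" --pt "0.08 0 0 0 0 0 -0.8" --pt "0.15 0 0 0 0 0 -0.8" --pt "0.2 0 -0.05 0 0 0 -0.8" --pt "0.2 0 -0.18 0 0 0 -0.8" --pt "0.2 0 -0.32 0 0 0 -0.8" --pt "0.2 0 -0.45 0 0 0 -0.8"

```text
time_s: 16.03
position: [0.4162, 0.3038, 0.17]
tcp_rot: [[-0.997, -0.077, 0.001], [-0.077, 0.997, 0.0], [-0.001, 0.0, -1.0]]
force: [0.5, 0.6, -0.5]
opening: 0.901
grasp_force: 0.0
```

Request:
step_arm --pt "0 0 -0.05 0 0 0 -0.8" --pt "0 0 -0.05 0 0 0 -0.8" --pt "0 0 -0.05 0 0 0 -0.8"

```text
time_s: 16.28
position: [0.4172, 0.3042, 0.1848]
tcp_rot: [[-0.997, -0.077, 0.004], [-0.077, 0.997, 0.002], [-0.004, 0.001, -1.0]]
force: [-0.4, 0.2, -0.8]
opening: 0.901
grasp_force: 0.0
```

```bash
python3 chk.py .065; python3 - <<'E'
from h import *
w=cam("wrist");n=cam("scene")
g=cv2.cvtColor(n["image"],cv2.COLOR_RGB2GRAY)
for y in(.245,.27,.3,.34,.375):print(y,[int(g[tuple(np.round(proj(n,(x,y,.02))).astype(int)[::-1])]) for x in np.arange(.616,.65,.003)])
E
```

```text
[0.41719965 0.30418312 0.18475968] [-0.43892089  0.24692831 -0.79130082] 4.4
new [0.5265 0.3101] [0.527  0.3245]
a [0.6017 0.3572] [0.5969 0.3796]
b [0.6008 0.2656] [0.6016 0.2475]
scene far [[0.6327, 0.25, 36], [0.629, 0.29, 34], [0.6267, 0.33, 36], [0.6344, 0.37, 60]]
side far [[0.6444, 0.25, 16], [0.6375, 0.29, 11], [0.6342, 0.33, 18], [0.6304, 0.37, 12]]
0.245 [140, 122, 223, 243, 220, 204, 119, 74, 78, 95, 95, 89]
0.27 [253, 255, 254, 215, 224, 208, 78, 89, 93, 94, 91, 88]
0.3 [217, 216, 215, 221, 228, 122, 82, 92, 91, 92, 95, 35]
0.34 [215, 213, 217, 213, 76, 80, 87, 90, 93, 94, 76, 36]
0.375 [214, 214, 229, 79, 246, 247, 250, 141, 86, 36, 36, 38]
```

```bash
python3 -c "
from rig import *
print(hand_in())"
```

```text
the job is handed in; nothing more can be done
None
```

I handed the job in, with no verdict returned: box 1 (the rightmost) held the matching prop and is fully open, the prop stands within about 2 mm of the free mark's centre, and the shelf is flush against the batten with all three props in place.

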